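# Lay the till corner ready for the next customer

### The job

Lay the till corner ready for the next customer: put the small dark grey card tin flat on the middle of the spiral order pad, its long side running the same way as the pad's long side, and lay the red sweet lengthwise on the middle of the tin. Stand the little wooden dish upright on the counter beside the pad's right-hand long edge (right as seen from the robot), opposite the middle of that edge and 30 mm clear of it, and lay the green-and-white marker on the counter in front of the card terminal (on the robot's side), parallel to its near long edge, centred on it and 30 mm clear of it. Leave the yellow sweet and the roll of grey tape where they are.

Things in the scene. Friction and masses are not known exactly. Their poses are not given: they have to be found in the camera images.
- pad: spiral order pad, buff cover, fixed flat on the counter, 130 mm (its x) x 94 mm (its y). Origin on its underside; the cover's edges lie at x = -64 and +64, y = -46 and +42 mm from it; its top, where things rest, is 10 mm above it. At yaw 0 its x points away from the robot and -y is its right-hand side seen from the robot; turned by at most 0.3 rad
- terminal: card terminal (black and white pin pad with keys and a small display), fixed flat on the counter; 82 mm along its x, 165 mm along its y, 28 mm high; origin at the centre of its underside. Its long edge at x = -41 mm faces the robot; it stands turned by at most 0.3 rad
- tin: small flat dark grey tin of loyalty cards, 40 mm (its x) x 58 mm (its y) x 14 mm high, 60 g, loose; origin at the centre of its underside
- red_sweet: wrapped sweet, red with a pale band, 19 mm (its x) x 45 mm (its y) x 12 mm high, loose; origin at the centre of its underside
- dish: small turned wooden dish, 48 mm across the rim (34 mm at the foot), 18 mm high, loose; origin at the centre of its underside, z up through the mouth
- marker: green-and-white marker pen lying on the counter, 135 mm long (its y) and 17 mm thick, loose; origin on its underside at mid-length
- yellow_sweet: wrapped sweet, yellow with a green band, 19 mm (its x) x 45 mm (its y) x 12 mm high, loose; to be left alone; origin at the centre of its underside
- grey_tape: roll of grey tape lying flat, 82 mm across, 30 mm high, loose; to be left alone; origin at the centre of its underside
Not all that is in view belongs to the job. Leave any pink look-alike of the dish alone.

How it is judged:
At the end, for the whole second after the job is handed in: Tin flat on the pad, 15 mm of its middle, 0.2 rad of lengthwise; red sweet on it, 12 mm, 0.25 rad; dish upright right of the pad, gap 15-45 mm, within 15 mm of opposite its middle; marker before the terminal, gap 15-45 mm, centred to 15 mm, parallel to 0.15 rad; all released and at rest (x of tin in the frame of pad between -0.015 and 0.015 m and y of tin in the frame of pad between -0.017 and 0.013 m and z of tin in the frame of pad between 0.006 and 0.014 m and angle between the y axis of tin and the x axis of pad, either way round below 0.2 rad and angle between each of tin, dish's own z axis and vertical below 0.1 rad and linear speed of each of tin, red_sweet, dish, marker below 0.01 m/s and horizontal distance between red_sweet and tin below 0.012 m and height (world z) of red_sweet between 0.018 and 0.03 m and angle between the y axis of red_sweet and the y axis of tin, either way round below 0.25 rad and angle between red_sweet's own z axis and vertical below 0.3 rad and x of dish in the frame of pad between -0.015 and 0.015 m and y of dish in the frame of pad between -0.115 and -0.085 m and height (world z) of dish below 0.012 m and x of marker in the frame of terminal between -0.095 and -0.065 m and y of marker in the frame of terminal between -0.015 and 0.015 m and angle between the y axis of marker and the y axis of terminal, either way round below 0.15 rad and height (world z) of marker below 0.025 m); the robot touches nothing.
It fails at once if the yellow sweet is moved more than 15 mm (distance of yellow_sweet from where it was at the start of the episode above 0.015 m).
It fails at once if the roll of grey tape is moved more than 15 mm (distance of grey_tape from where it was at the start of the episode above 0.015 m).
It also fails if it takes over 106 s, if anything falls off the work surface, if the arm or the gripper's body presses on something with over 40 N, if the wrist force passes 120 N, or if a joint passes its speed limit or range.

### The arm

A 6-joint arm with a two-finger parallel gripper is mounted at the origin on a cart in front of the work surface, level with it; the furniture and walls round the work are solid. World frame = base frame: x ahead of the robot, y to its left, z up, the work surface at z = 0. Lengths are in m, angles in rad, forces in N, time in s.
With the tool pointing down it reaches from about 0.4 to 0.825 m from the base axis. Payload 7 kg.
Tool frame: the origin (TCP) lies on the centre line of the jaws, within the pads' length; the fingertips stand 22 mm ahead of it and the grasp point (between the pads) lies 3 mm ahead of it (arm.tcp_to_tips is the distance from the TCP to the fingertips, in m); z points along the fingers, y is the line along which they close (so a half turn about z gives the same grasp; the last joint's range is limited). The gripper opens to 88 mm and grips with 3 to 60 N. Pads are 19 mm wide; open, the fingers measure 130 mm over their backs; the gripper's body (78 mm by 193 mm) begins 47 mm behind the grasp point.
Start: joints at [-0.964, 0.359, 0.012, 0, -1.224, -0.288], TCP at [0.212, -0.641, 0.249] pointing down, gripper open.
Joint ranges: [-3.07, 3.07], [-1.43, 2.12], [-1.02, 1.25], [-3.03, 1.67], [-3.05, -0], [-3.03, 3.03]. Speed limits (rad/s): [2.39, 2.39, 3.01, 3.14, 3.14, 3.14].

### API

Orientations are given as [roll, pitch, yaw] about the fixed x, y, z axes, in that order (R = Rz(yaw) Ry(pitch) Rx(roll)).
In Python, from station import arm gives the robot as it stands.
- The arm moves only by the tool jog_arm, never from a script. Its argument "targets" is a list of rows, each an object of numbers: "dx", "dy", "dz": the shift along the tool's x, y, z in mm; "rx", "ry", "rz": the turn, a rotation vector about the tool's x, y, z in rad; "gripper": the closure, from 0 (fully open) to 1 (shut). In form: [{"dx": .., "dy": .., "dz": .., "rx": .., "ry": .., "rz": .., "gripper": ..}, ...]. A call has exactly 8 rows; each row is the pose to reach, as a shift and turn from the pose commanded when the call began, along the tool's axes at that moment; what a row does not reach only later rows make up. A row lasts 1/12 s, in which the tool goes at most 41.7 mm and 7.16 degrees, less where a joint would pass 70% of its speed; a pose out of reach is approached as far as the arm can. A call with a gripper value outside its range is refused whole. The fingers move at their own pace and stop on an object; "force" is the grip in N (left out, the last holds). Time passes only in rows, so rows that repeat a pose let the fingers close, or fill a call up. It gives the time, the measured TCP pose, the force, the opening and the grip force at its end, in the units of the state.
- arm.get_state(): the state, without advancing time (a new reading comes with each control period).
- arm.grab_frame(name): name is "scene" or "top"; returns a dict with "frame" (480x640x3 uint8, red, green, blue), "z_map" (480x640 float32, m along the optical axis (not along the pixel's ray), 0 where there is no reading), "fx", "fy", "cx", "cy" (pixels), "view" (4x4, takes a point from world to camera coordinates). Camera axes: x right, y down, z forward; pixel columns grow to the right and rows downward; lengths in m; the calibration is good to about 2 mm. A picture is of the moment at which its call begins.
- arm.job_done(): hands the job in; it is judged then, once.
The state is a dict: "t": time; "q": joint angles; "qd": joint speeds; "joint_efforts": joint torques, N m; "eef_pos": TCP position; "ee_rot": TCP orientation; "force": force on the tool from outside, world axes, zero at the start; "moment": the same for the moment, N m; "width": finger opening in m; "gripper_force": force on a finger pad.
Only numpy, scipy, OpenCV 4.12 (cv2) and the standard library are available. Lean on these libraries where they do the work, as an engineer would, in place of code of your own. Each camera call takes 0.05 s, during which the arm holds its last target. There are 200 camera calls.

## Working session

There is one attempt and no reset: what is moved stays moved. The work goes in short steps, Python scripts to look and compute and a tool call to move; the robot and the scene stay as the last step left them, time stands still between calls to the robot, and variables do not carry over. Pictures are saved under pics/ and viewed, at most 14 in all, crops included, and the job is handed in when it is done.

Besides the shell and the picture viewer there is one more tool, called after "Request:" as name([rows], argument=value, ...), one row to a line, values as JSON. jog_arm: Moves the arm, as the interface text tells. Its arguments: {"type":"object","properties":{"targets":{"type":"array","items":{"type":"object","properties":{"dx":{"type":"number"},"dy":{"type":"number"},"dz":{"type":"number"},"rx":{"type":"number"},"ry":{"type":"number"},"rz":{"type":"number"},"gripper":{"type":"number"}}}},"force":{"type":"number"}},"required":["targets"]}

```bash
ls; mkdir -p pics
python3 - <<'E'
from station import arm
import cv2,numpy as np
for n in("scene","top"):
    f=arm.grab_frame(n); cv2.imwrite(f"pics/{n}0.png",f["frame"][:,:,::-1]); np.savez(f"{n}0.npz",**f)
    print(n,f["fx"],f["fy"],f["cx"],f["cy"]); print(np.round(f["view"],3))
print(arm.get_state(),arm.tcp_to_tips)
E
```

```text
pics
scene 578.9988088042884 578.9988088042884 325.6017826441886 244.78644270139412
[[-0.816 -0.577  0.018  0.453]
 [-0.3    0.398 -0.867  0.166]
 [ 0.493 -0.713 -0.498  1.043]
 [ 0.     0.     0.     1.   ]]
top 571.3653257791888 571.3653257791888 316.6779562538377 245.18451481264088
[[ 0.017 -1.     0.004  0.006]
 [-0.996 -0.017 -0.089  0.519]
 [ 0.089 -0.002 -0.996  1.172]
 [ 0.     0.     0.     1.   ]]
{'t': 0.1, 'q': array([-9.63901753e-01,  3.59294002e-01,  1.11629421e-02, -3.03622296e-04,
       -1.22410120e+00, -2.88107002e-01]), 'qd': array([-8.82456061e-06,  1.03390108e-03,  1.72445581e-03,  7.36267853e-04,
        1.60387559e-04,  4.15173490e-04]), 'joint_efforts': array([-2.06292149e-03, -5.84162807e+01,  2.93750113e+01,  7.01550543e+00,
        1.00937078e-02, -5.97693202e-05]), 'eef_pos': array([ 0.21141088, -0.6406167 ,  0.24773641]), 'ee_rot': array([ 3.14013480e+00, -1.34360839e-04, -2.82290836e+00]), 'force': array([ 0.16894971,  0.67590434, -1.05192162]), 'moment': array([ 0.02127865, -0.04732653, -0.03947136]), 'gripper_force': 0.0, 'width': 0.08793131302476914} 0.022
```

View pics/top0.png

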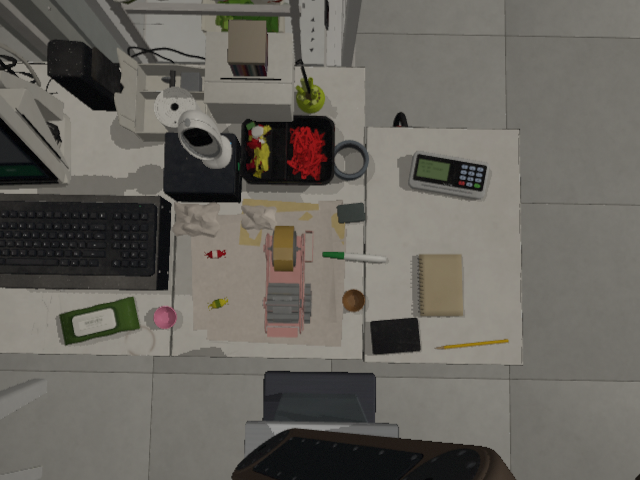

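View pics/scene0.png

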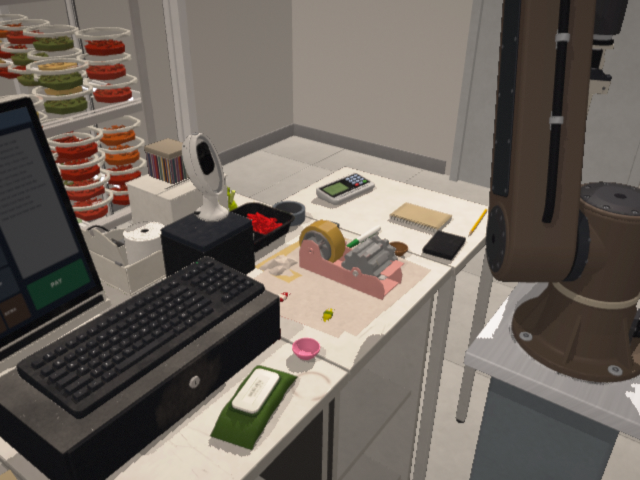

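The top view shows the pad (440,285), terminal (449,175), tin (351,213), marker (355,257), dish (352,300), red sweet (215,254), yellow sweet (219,302) and tape (351,160). The scene view shows the tape dispenser standing between the red sweet and the pad. Next I measure them.

```bash
cat > h.py <<'E'
import cv2,numpy as np
def ray(f,u,v,z):
    V=f["view"];R=V[:3,:3];c=-R.T@V[:3,3]
    d=R.T@np.array([(u-f["cx"])/f["fx"],(v-f["cy"])/f["fy"],1.])
    return (c+d*(z-c[2])/d[2])
def blob(f,mask,box,z,name,show=True):
    x0,y0,x1,y1=box;m=np.zeros(mask.shape,np.uint8);m[y0:y1,x0:x1]=mask[y0:y1,x0:x1]
    m=cv2.morphologyEx(m*255,cv2.MORPH_CLOSE,np.ones((5,5)))
    cs,_=cv2.findContours(m,cv2.RETR_EXTERNAL,cv2.CHAIN_APPROX_NONE)
    c=max(cs,key=cv2.contourArea)[:,0,:]
    P=np.array([ray(f,u,v,z)[:2] for u,v in c],np.float32)
    (cx,cy),(w,h),a=cv2.minAreaRect(P)
    if w<h: w,h,a=h,w,a+90
    a=np.radians((a+90)%180-90)
    zz=f["z_map"][m>0];
    hgt=[]
    V=f["view"]
    vs,us=np.nonzero(m)
    d=f["z_map"][vs,us];ok=d>0
    pc=np.stack([(us-f["cx"])/f["fx"]*d,(vs-f["cy"])/f["fy"]*d,d])[:,ok]
    pw=V[:3,:3].T@(pc-V[:3,3:4])
    print(name,"c",np.round([cx,cy],4),"LxW",np.round([w,h],4),"yaw of long %.3f"%a,"px",np.round(c.mean(0)),"z med/95%%: %.3f %.3f"%(np.median(pw[2]),np.percentile(pw[2],95)),"cen",np.round(pw[:2].mean(1),3))
    return cx,cy,a
def measure(f):
    h=cv2.cvtColor(f["frame"],cv2.COLOR_RGB2HSV);H,S,V=[h[...,i].astype(int) for i in range(3)]
    B=lambda *a:blob(f,*a)
    def t(*a):
        try: return B(*a)
        except Exception as e: print(a[3],"none",e)
    return h,t
E
python3 - <<'E'
import numpy as np,cv2
from h import *
f=dict(np.load("top0.npz"));h,t=measure(f);H,S,V=[h[...,i].astype(int) for i in range(3)]
for n,(u,v) in dict(pad=(445,285),tin=(351,213),table=(400,225),term=(418,170),dish=(352,300),tape=(345,175),red=(210,254),redband=(215,254),yel=(215,302),paper=(225,275),mark=(375,259),markg=(330,255)).items(): print(n,h[v,u])
t((S>60)&(V>100),(410,245,470,325),.010,"pad")
t((V<150),(333,200,370,226),.014,"tin")
t((S>90),(338,285,368,315),.018,"dish")
t((V>0)&(H>0)&(S>100),(200,240,230,268),.008,"red")
t((S>120),(200,290,232,312),.008,"yel")
t((S>100)&(H>40)&(H<90),(318,245,350,270),.010,"markgreen")
cv2.imwrite("pics/crop0.png",cv2.resize(f["frame"][135:330,310:510,::-1],None,fx=3,fy=3,interpolation=cv2.INTER_CUBIC)[:600])
cv2.imwrite("pics/crop1.png",cv2.resize(f["frame"][235:320,190:260,::-1],None,fx=6,fy=6,interpolation=cv2.INTER_CUBIC))
E
```

```text
pad [ 20  73 125]
tin [66 22 58]
table [ 18  23 146]
term [43 89 83]
dish [ 14 134  95]
tape [99 23 76]
red [178 225  92]
redband [ 16  37 153]
yel [ 34 197  83]
paper [ 17  35 140]
mark [ 21  17 153]
markg [ 65 171  79]
pad c [ 0.4412 -0.2488] LxW [0.1264 0.0847] yaw of long 0.023 px [442. 285.] z med/95%: 0.011 0.015 cen [ 0.442 -0.249]
tin c [ 0.5908 -0.0566] LxW [0.0766 0.0535] yaw of long -1.553 px [351. 212.] z med/95%: 0.010 0.017 cen [ 0.594 -0.058]
dish c [ 0.4059 -0.0631] LxW [0.0455 0.0442] yaw of long 0.801 px [353. 300.] z med/95%: 0.010 0.019 cen [ 0.406 -0.064]
red c [0.4995 0.2169] LxW [0.0169 0.0149] yaw of long -1.538 px [220. 253.] z med/95%: 0.010 0.014 cen [0.499 0.228]
yel c [0.3952 0.2209] LxW [0.0397 0.0167] yaw of long -1.554 px [218. 303.] z med/95%: 0.010 0.015 cen [0.395 0.22 ]
markgreen c [ 0.5001 -0.0198] LxW [0.0423 0.0127] yaw of long -1.553 px [334. 254.] z med/95%: 0.014 0.018 cen [ 0.501 -0.021]
```

View pics/crop0.png

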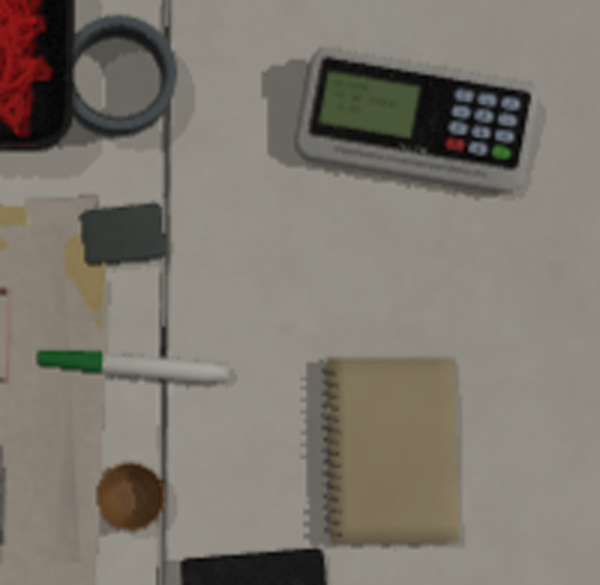

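View pics/crop1.png

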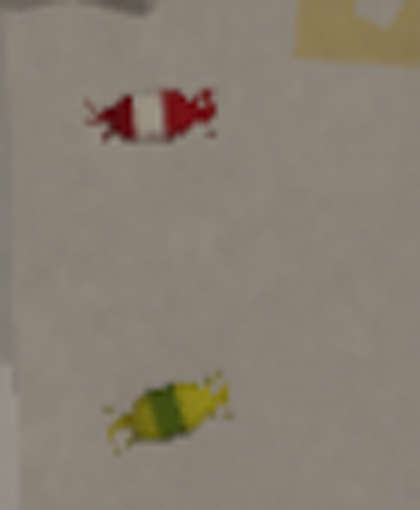

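The crops are clear: the pad's spiral is on its left, the terminal is tilted about 8°, and the red sweet's long axis is nearly along y. Working in metres spoiled the rectangle fit, so I refit in mm with better masks.

```bash
sed -i 's/P=np.array(\[ray(f,u,v,z)\[:2\] for/P=np.array([ray(f,u,v,z)[:2]*1000 for/; s/    if w<h: w/    cx,cy,w,h=cx\/1e3,cy\/1e3,w\/1e3,h\/1e3\n    if w<h: w/; s/np.ones((5,5))/np.ones((7,7))/' h.py
cat > meas.py <<'E'
from h import *
def allm(f):
    h,t=measure(f);H,S,V=[h[...,i].astype(int) for i in range(3)]
    t((S>60)&(V>100),(410,245,470,325),.010,"pad")
    t((V<75),(333,195,364,226),.014,"tin")
    t((S>90),(338,285,368,315),.018,"dish")
    t(((H<8)|(H>170))&(S>80),(195,240,235,268),.008,"red")
    t((S>100),(200,290,232,314),.008,"yel")
    t((S>90)&(H>40)&(H<90),(318,245,350,270),.012,"markgreen")
    t(((S>90)&(H>40)&(H<90))|((S<21)&(V>150)),(315,245,395,270),.012,"marker")
    t((V<70)|((H>35)&(H<60)&(S>60)),(405,148,492,196),.028,"term black face")
    t((V<75),(330,138,372,184),.030,"tape")
E
python3 - <<'E'
from meas import *
f=dict(np.load("top0.npz"));allm(f)
# terminal by height
V=f["view"];vs,us=np.mgrid[148:210,400:500];d=f["z_map"][148:210,400:500]
pc=np.stack([(us-f["cx"])/f["fx"]*d,(vs-f["cy"])/f["fy"]*d,d]).reshape(3,-1);pw=V[:3,:3].T@(pc-V[:3,3:4])
for th in(.012,.02,.025):
    m=(pw[2]>th)
    (c,s,a)=cv2.minAreaRect((pw[:2,m].T*1000).astype(np.float32));print(th,c,s,a,np.percentile(pw[2],99))
for (u,v,z) in((323,254,.01),(386,260,.008)): print(ray(f,u,v,z))
E
```

```text
pad c [ 0.4412 -0.2488] LxW [0.1264 0.0847] yaw of long 0.023 px [442. 285.] z med/95%: 0.011 0.015 cen [ 0.442 -0.249]
tin c [ 0.5902 -0.0553] LxW [0.0571 0.0387] yaw of long -1.453 px [350. 213.] z med/95%: 0.014 0.018 cen [ 0.59  -0.055]
dish c [ 0.4059 -0.0631] LxW [0.0455 0.0442] yaw of long 0.801 px [353. 300.] z med/95%: 0.010 0.019 cen [ 0.406 -0.064]
red c [0.4991 0.2295] LxW [0.0422 0.0148] yaw of long -1.553 px [215. 254.] z med/95%: 0.010 0.015 cen [0.499 0.228]
yel c [0.3949 0.2208] LxW [0.0428 0.0159] yaw of long -1.232 px [218. 303.] z med/95%: 0.010 0.015 cen [0.395 0.22 ]
markgreen c [ 0.5    -0.0198] LxW [0.0422 0.0127] yaw of long -1.553 px [334. 254.] z med/95%: 0.014 0.018 cen [ 0.501 -0.021]
marker c [ 0.49   -0.0631] LxW [0.1315 0.0293] yaw of long 1.480 px [354. 257.] z med/95%: 0.015 0.019 cen [ 0.498 -0.061]
term black face c [ 0.678  -0.2621] LxW [0.1495 0.0561] yaw of long 1.415 px [449. 172.] z med/95%: 0.023 0.029 cen [ 0.679 -0.263]
tape c [ 0.6991 -0.0478] LxW [0.0959 0.0762] yaw of long 0.009 px [347. 161.] z med/95%: 0.029 0.039 cen [ 0.701 -0.045]
0.012 (598.4722900390625, -137.7442626953125) (154.05523681640625, 459.40985107421875) 31.547597885131836 0.030508021556617113
0.02 (598.8460693359375, -136.48052978515625) (148.46002197265625, 460.1531677246094) 32.49080276489258 0.030508021556617113
0.025 (598.7933349609375, -133.85336303710938) (140.31536865234375, 459.1312255859375) 33.85338592529297 0.030508021556617113
[0.50189174 0.00134019 0.01      ]
[ 0.49164256 -0.13205552  0.008     ]
```

```bash
cat > plan.py <<'E'
import sys,numpy as np
from station import arm
def go(x,y,z,yaw):
    s=arm.get_state();p=s["eef_pos"];r,pi,yw=s["ee_rot"]
    from scipy.spatial.transform import Rotation as Ro
    R=Ro.from_euler("xyz",s["ee_rot"]);T=Ro.from_euler("xyz",[np.pi,0,yaw])
    d=R.inv().apply(np.array([x,y,z])-p)*1000
    print("t %.2f"%s["t"],"pos",np.round(p,4),"yaw %.3f"%yw,"w %.4f"%s["width"],"-> d",np.round(d,1),"rot",np.round((R.inv()*T).as_rotvec(),3))
for i in range(1,len(sys.argv),4): go(*map(float,sys.argv[i:i+4]))
E
python3 - <<'E'
from h import *
f=dict(np.load("top0.npz"));V=f["view"]
vs,us=np.mgrid[0:480,0:640];d=f["z_map"];d=np.where(d>0,d,np.nan)
pc=np.stack([(us-f["cx"])/f["fx"]*d,(vs-f["cy"])/f["fy"]*d,d]).reshape(3,-1);pw=(V[:3,:3].T@(pc-V[:3,3:4])).reshape(3,480,640)
def reg(n,b,th):
    q=pw[:,b[1]:b[3],b[0]:b[2]].reshape(3,-1);q=q[:,(q[2]>th)]
    c,s,a=cv2.minAreaRect((q[:2].T*1000).astype(np.float32))
    print(n,np.round(c),np.round(s),round(a,1),"zmax %.3f"%q[2].max(),"x",np.round([q[0].min(),q[0].max()],3),"y",np.round([q[1].min(),q[1].max()],3))
for th in(.012,.02): reg("term",(400,148,500,210),th)
reg("disp",(255,222,322,342),.025);reg("paper",(170,198,238,240),.006);reg("paper2",(238,205,280,232),.006)
reg("tray",(240,112,334,190),.02);reg("scanner",(160,105,240,205),.05);reg("tape",(332,138,372,184),.015);reg("till",(0,190,175,295),.03)
reg("mark",(318,245,392,270),.008);reg("tinh",(330,198,370,228),.006);reg("scale-ish black",(365,312,425,358),.004)
E
python3 plan.py .590 -.056 .11 -1.453
```

```text
term [ 674. -263.] [165.  80.] 80.7 zmax 0.034 x [0.626 0.724] y [-0.349 -0.177]
term [ 679. -263.] [165.  74.] 83.1 zmax 0.034 x [0.638 0.724] y [-0.348 -0.18 ]
disp [442.  73.] [101. 223.] 89.7 zmax 0.110 x [0.33  0.553] y [0.022 0.124]
paper [569. 254.] [ 80. 149.] 0.5 zmax 0.070 x [0.529 0.61 ] y [0.18  0.328]
paper2 [572. 137.] [65. 93.] 0.7 zmax 0.092 x [0.54  0.605] y [0.09  0.183]
tray [722.  83.] [163. 200.] 2.9 zmax 0.091 x [0.635 0.805] y [-0.017  0.182]
scanner [702. 251.] [206. 175.] 6.1 zmax 0.301 x [0.59  0.803] y [0.172 0.344]
tape [702. -52.] [85. 76.] 0.9 zmax 0.046 x [0.659 0.745] y [-0.09  -0.013]
till [513. 468.] [193. 357.] 1.3 zmax 0.130 x [0.414 0.613] y [0.292 0.645]
mark [496. -60.] [ 51. 140.] 0.7 zmax 0.020 x [0.47  0.521] y [-0.13  0.01]
tinh [589. -48.] [59. 73.] 0.9 zmax 0.021 x [0.559 0.618] y [-0.085 -0.012]
scale-ish black [ 336. -151.] [ 93. 124.] 1.2 zmax 0.022 x [0.289 0.384] y [-0.213 -0.09 ]
t 0.10 pos [ 0.2114 -0.6406  0.2477] yaw -2.823 w 0.0879 -> d [-542.7  436.4  138.3] rot [ 1.00e-03  1.00e-03 -1.37e+00]
```

Run:
```python
from h import *
f=dict(np.load("top0.npz"));V=f["view"]
vs,us=np.mgrid[0:480,0:640];d=f["z_map"];d=np.where(d>0,d,np.nan)
pc=np.stack([(us-f["cx"])/f["fx"]*d,(vs-f["cy"])/f["fy"]*d,d]).reshape(3,-1);pw=V[:3,:3].T@(pc-V[:3,3:4])
def grid(xs,ys,s):
    for x in xs:
        r=[]
        for y in ys:
            m=(abs(pw[0]-x)<s/2)&(abs(pw[1]-y)<s/2);z=pw[2,m]
            r.append("%4d"%(1000*np.percentile(z,90)) if m.any() else "  --")
        print("x%.3f"%x," ".join(r))
print("sweet, y",.17,.30);grid(np.arange(.64,.50,-.01),np.arange(.17,.30,.01),.01)
print("tray y -.03...");grid(np.arange(.70,.62,-.01),np.arange(-.03,.06,.01),.01)
```

```text
sweet, y 0.17 0.3
x0.640    1  121  124  123  124  123  124  124  123  125  123  123  124
x0.630    3  122  124  124  124  124  124  124  125  125  124  122  124
x0.620    6  121  124  124  124  124  125  124  124  124  124  124  123
x0.610    7  121  123  122  122  121  121  121  121  121  122  121  122
x0.600   12   10    2    2    1    8   20   21   20   13   22   25   21
x0.590   13    7    4    1    3    3   15   20   21   21   26   30   29
x0.580   11   12   11   10   13   14   14   18   28   30   28   27   25
x0.570   13   10    9   11   11   11   16   24   31   29   30   24   23
x0.560   16   10    8    8    8   11   16   22   27   25   21   23   22
x0.550    9    8    8    7    8   10   14   17   19   22   25   26   27
x0.540    8    8    6    7    8    9   17   18   19   17   20   17   15
x0.530    8    8    9    6    9    9    9    8    7    8   12    9    2
x0.520    6    6    7    7    7    9   10    8    8    8    9    8    4
x0.510    7    6    7    7    8    8    9    6    7    8   10    9    2
x0.500    9    6    6    8    8   13   15   12    7    9   10    7    3
tray y -.03...
x0.700    3   38   37   20   27   27   34   35   26
x0.690    2   39   39   15   16   27   31   31   25
x0.680   31   38   39   17   18   22   22   29   27
x0.670   30   39   38   19   11   27   23   25   23
x0.660    4    4   38   30   19   19   20   19   17
x0.650    2    1   39   40   38   40   39   39   38
x0.640    1    2    3    4   38   36   39   34   38
x0.630    2    2    4    3    3    1    2    2    4
```

Request:
jog_arm([
  {"dx": -40,"dy": 30,"dz": 0,"rz": -0.12},
  {"dx": -80,"dy": 60,"dz": 0,"rz": -0.25},
  {"dx": -120,"dy": 90,"dz": 0,"rz": -0.37},
  {"dx": -160,"dy": 120,"dz": 0,"rz": -0.5},
  {"dx": -200,"dy": 150,"dz": 0,"rz": -0.62},
  {"dx": -240,"dy": 180,"dz": 0,"rz": -0.75},
  {"dx": -280,"dy": 210,"dz": 0,"rz": -0.87},
  {"dx": -310,"dy": 240,"dz": 0,"rz": -1.0},
], force=15)

```text
invalid input at $.targets[0]: expected keys dx, dy, dz, rx, ry, rz, gripper
```

Request:
jog_arm([
  {"dx": -40,"dy": 30,"dz": 0,"rx": 0,"ry": 0,"rz": -0.12,"gripper": 0.3},
  {"dx": -80,"dy": 60,"dz": 0,"rx": 0,"ry": 0,"rz": -0.25,"gripper": 0.3},
  {"dx": -120,"dy": 90,"dz": 0,"rx": 0,"ry": 0,"rz": -0.37,"gripper": 0.3},
  {"dx": -160,"dy": 120,"dz": 0,"rx": 0,"ry": 0,"rz": -0.5,"gripper": 0.3},
  {"dx": -200,"dy": 150,"dz": 0,"rx": 0,"ry": 0,"rz": -0.62,"gripper": 0.3},
  {"dx": -240,"dy": 180,"dz": 0,"rx": 0,"ry": 0,"rz": -0.75,"gripper": 0.3},
  {"dx": -270,"dy": 210,"dz": 0,"rx": 0,"ry": 0,"rz": -0.87,"gripper": 0.3},
  {"dx": -300,"dy": 240,"dz": 0,"rx": 0,"ry": 0,"rz": -1.0,"gripper": 0.3},
], force=15)

```text
t: 0.77
eef_pos: [0.3969, -0.3619, 0.2483]
ee_rot: [3.141, 0.0, -1.822]
force: [1.9, -0.1, 0.4]
width: 0.0612
gripper_force: 0.0
```

```bash
python3 plan.py .590 -.056 .12 -1.453 .590 -.056 .025 -1.453
```

```text
t 0.77 pos [ 0.3969 -0.3619  0.2483] yaw -1.822 w 0.0612 -> d [-344.3 -111.1  128.3] rot [ 0.     0.    -0.369]
t 0.77 pos [ 0.3969 -0.3619  0.2483] yaw -1.822 w 0.0612 -> d [-344.3 -111.1  223.3] rot [ 0.     0.    -0.369]
```

Request:
jog_arm([
  {"dx": -40,"dy": -13,"dz": 0,"rx": 0,"ry": 0,"rz": -0.1,"gripper": 0.3},
  {"dx": -80,"dy": -26,"dz": 0,"rx": 0,"ry": 0,"rz": -0.2,"gripper": 0.3},
  {"dx": -115,"dy": -40,"dz": 0,"rx": 0,"ry": 0,"rz": -0.3,"gripper": 0.3},
  {"dx": -150,"dy": -50,"dz": 20,"rx": 0,"ry": 0,"rz": -0.369,"gripper": 0.3},
  {"dx": -190,"dy": -60,"dz": 40,"rx": 0,"ry": 0,"rz": -0.369,"gripper": 0.3},
  {"dx": -230,"dy": -75,"dz": 50,"rx": 0,"ry": 0,"rz": -0.369,"gripper": 0.3},
  {"dx": -265,"dy": -87,"dz": 60,"rx": 0,"ry": 0,"rz": -0.369,"gripper": 0.3},
  {"dx": -300,"dy": -98,"dz": 70,"rx": 0,"ry": 0,"rz": -0.369,"gripper": 0.3},
])

```text
t: 1.43
eef_pos: [0.5679, -0.0966, 0.1779]
ee_rot: [3.141, 0.0, -1.459]
force: [1.2, -0.5, 0.3]
width: 0.0612
gripper_force: 0.0
```

```bash
python3 plan.py .590 -.056 .12 -1.453 .590 -.056 .025 -1.453
```

```text
t 1.43 pos [ 0.5679 -0.0966  0.1779] yaw -1.459 w 0.0612 -> d [-37.9 -26.5  57.9] rot [ 0.     0.    -0.006]
t 1.43 pos [ 0.5679 -0.0966  0.1779] yaw -1.459 w 0.0612 -> d [-37.9 -26.5 152.9] rot [ 0.     0.    -0.006]
```

Request:
jog_arm([
  {"dx": -20,"dy": -14,"dz": 20,"rx": 0,"ry": 0,"rz": 0,"gripper": 0.3},
  {"dx": -38,"dy": -26.5,"dz": 40,"rx": 0,"ry": 0,"rz": -0.006,"gripper": 0.3},
  {"dx": -38,"dy": -26.5,"dz": 70,"rx": 0,"ry": 0,"rz": -0.006,"gripper": 0.3},
  {"dx": -38,"dy": -26.5,"dz": 95,"rx": 0,"ry": 0,"rz": -0.006,"gripper": 0.3},
  {"dx": -38,"dy": -26.5,"dz": 120,"rx": 0,"ry": 0,"rz": -0.006,"gripper": 0.3},
  {"dx": -38,"dy": -26.5,"dz": 135,"rx": 0,"ry": 0,"rz": -0.006,"gripper": 0.3},
  {"dx": -38,"dy": -26.5,"dz": 145,"rx": 0,"ry": 0,"rz": -0.006,"gripper": 0.3},
  {"dx": -38,"dy": -26.5,"dz": 151,"rx": 0,"ry": 0,"rz": -0.006,"gripper": 0.3},
])

```text
t: 2.1
eef_pos: [0.5887, -0.0579, 0.026]
ee_rot: [3.139, -0.0, -1.453]
force: [-1.0, 0.1, 0.5]
width: 0.0614
gripper_force: 0.0
```

Request:
jog_arm([
  {"dx": 0,"dy": 0,"dz": 0,"rx": 0,"ry": 0,"rz": 0,"gripper": 0.6},
  {"dx": 0,"dy": 0,"dz": 0,"rx": 0,"ry": 0,"rz": 0,"gripper": 0.65},
  {"dx": 0,"dy": 0,"dz": 0,"rx": 0,"ry": 0,"rz": 0,"gripper": 0.65},
  {"dx": 0,"dy": 0,"dz": 0,"rx": 0,"ry": 0,"rz": 0,"gripper": 0.65},
  {"dx": 0,"dy": 0,"dz": 0,"rx": 0,"ry": 0,"rz": 0,"gripper": 0.65},
  {"dx": 0,"dy": 0,"dz": 0,"rx": 0,"ry": 0,"rz": 0,"gripper": 0.65},
  {"dx": 0,"dy": 0,"dz": 0,"rx": 0,"ry": 0,"rz": 0,"gripper": 0.65},
  {"dx": 0,"dy": 0,"dz": 0,"rx": 0,"ry": 0,"rz": 0,"gripper": 0.65},
])

```text
t: 2.77
eef_pos: [0.5902, -0.0577, 0.0287]
ee_rot: [-3.14, -0.0, -1.453]
force: [-0.5, 0.1, 6.1]
width: 0.0401
gripper_force: 15.0
```

```bash
python3 plan.py .441 -.249 .10 .023
```

```text
t 2.77 pos [ 0.5902 -0.0577  0.0287] yaw -1.453 w 0.0401 -> d [172.3 170.6 -71.6] rot [-0.002 -0.002 -1.476]
```

Request:
jog_arm([
  {"dx": 0,"dy": 0,"dz": -20,"rx": 0,"ry": 0,"rz": 0,"gripper": 0.65},
  {"dx": 0,"dy": 0,"dz": -40,"rx": 0,"ry": 0,"rz": 0,"gripper": 0.65},
  {"dx": 0,"dy": 0,"dz": -60,"rx": 0,"ry": 0,"rz": -0.1,"gripper": 0.65},
  {"dx": 25,"dy": -20,"dz": -70,"rx": 0,"ry": 0,"rz": -0.2,"gripper": 0.65},
  {"dx": 50,"dy": -40,"dz": -70,"rx": 0,"ry": 0,"rz": -0.3,"gripper": 0.65},
  {"dx": 75,"dy": -60,"dz": -70,"rx": 0,"ry": 0,"rz": -0.42,"gripper": 0.65},
  {"dx": 100,"dy": -80,"dz": -70,"rx": 0,"ry": 0,"rz": -0.54,"gripper": 0.65},
  {"dx": 120,"dy": -90,"dz": -70,"rx": 0,"ry": 0,"rz": -0.66,"gripper": 0.65},
])

```text
t: 3.43
eef_pos: [0.6948, -0.1679, 0.0976]
ee_rot: [-3.141, -0.001, -0.787]
force: [1.4, -0.1, -0.3]
width: 0.04
gripper_force: 15.0
```

```bash
python3 plan.py .441 -.249 .10 .023 .441 -.249 .042 .023
```

```text
t 3.43 pos [ 0.6948 -0.1679  0.0976] yaw -0.787 w 0.0400 -> d [-121.7  237.    -2.6] rot [-0.    -0.001 -0.81 ]
t 3.43 pos [ 0.6948 -0.1679  0.0976] yaw -0.787 w 0.0400 -> d [-121.8  237.    55.4] rot [-0.    -0.001 -0.81 ]
```

Request:
jog_arm([
  {"dx": -18,"dy": 34,"dz": -2,"rx": 0,"ry": 0,"rz": -0.12,"gripper": 0.65},
  {"dx": -36,"dy": 68,"dz": -2,"rx": 0,"ry": 0,"rz": -0.24,"gripper": 0.65},
  {"dx": -54,"dy": 102,"dz": -2,"rx": 0,"ry": 0,"rz": -0.36,"gripper": 0.65},
  {"dx": -72,"dy": 138,"dz": -2,"rx": 0,"ry": 0,"rz": -0.48,"gripper": 0.65},
  {"dx": -90,"dy": 174,"dz": -2,"rx": 0,"ry": 0,"rz": -0.6,"gripper": 0.65},
  {"dx": -106,"dy": 208,"dz": -2,"rx": 0,"ry": 0,"rz": -0.71,"gripper": 0.65},
  {"dx": -121.7,"dy": 237,"dz": -2,"rx": 0,"ry": 0,"rz": -0.81,"gripper": 0.65},
  {"dx": -121.7,"dy": 237,"dz": -2,"rx": 0,"ry": 0,"rz": -0.81,"gripper": 0.65},
])

```text
t: 4.1
eef_pos: [0.4321, -0.2465, 0.0993]
ee_rot: [-3.14, 0.003, 0.021]
force: [-0.1, 0.9, -0.5]
width: 0.0396
gripper_force: 15.0
```

```bash
python3 plan.py .441 -.249 .042 .023
python3 - <<'E'
from station import arm
from h import *
f=arm.grab_frame("top");cv2.imwrite("pics/a1.png",cv2.resize(f["frame"][135:335,310:510,::-1],None,fx=3,fy=3))
E
```

```text
t 4.10 pos [ 0.4321 -0.2465  0.0993] yaw 0.021 w 0.0396 -> d [ 9.1  2.8 57.3] rot [-0.002  0.003 -0.002]
```

View pics/a1.png

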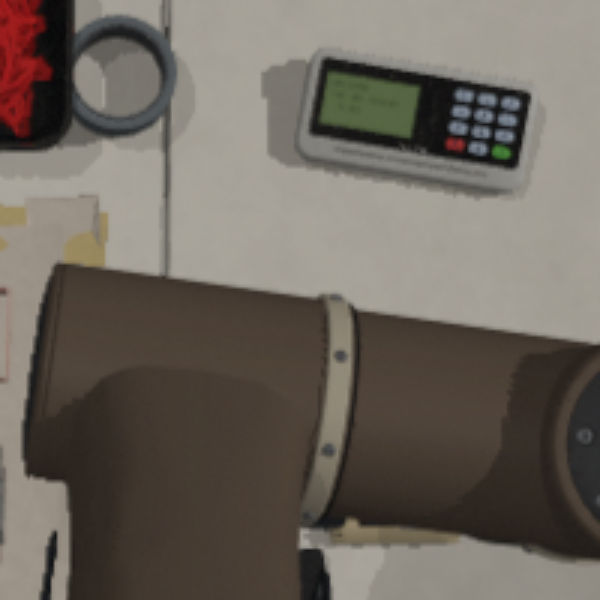

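The top view is blocked by the arm, as expected. I lower on the commanded pose and recheck.

Request:
jog_arm([
  {"dx": 0,"dy": 0,"dz": 0,"rx": 0,"ry": 0,"rz": 0,"gripper": 0.65},
  {"dx": 0,"dy": 0,"dz": 0,"rx": 0,"ry": 0,"rz": 0,"gripper": 0.65},
  {"dx": 0,"dy": 0,"dz": 10,"rx": 0,"ry": 0,"rz": 0,"gripper": 0.65},
  {"dx": 0,"dy": 0,"dz": 20,"rx": 0,"ry": 0,"rz": 0,"gripper": 0.65},
  {"dx": 0,"dy": 0,"dz": 30,"rx": 0,"ry": 0,"rz": 0,"gripper": 0.65},
  {"dx": 0,"dy": 0,"dz": 40,"rx": 0,"ry": 0,"rz": 0,"gripper": 0.65},
  {"dx": 0,"dy": 0,"dz": 40,"rx": 0,"ry": 0,"rz": 0,"gripper": 0.65},
  {"dx": 0,"dy": 0,"dz": 40,"rx": 0,"ry": 0,"rz": 0,"gripper": 0.65},
])

```text
t: 4.82
eef_pos: [0.438, -0.2459, 0.0583]
ee_rot: [-3.141, 0.003, 0.017]
force: [0.5, -0.3, 0.3]
width: 0.0397
gripper_force: 15.0
```

```bash
python3 plan.py .441 -.249 .042 .023
```

```text
t 4.82 pos [ 0.438  -0.2459  0.0583] yaw 0.017 w 0.0397 -> d [ 3.   3.2 16.3] rot [-0.     0.003 -0.006]
```

Request:
jog_arm([
  {"dx": 3,"dy": 3,"dz": 5,"rx": 0,"ry": 0,"rz": -0.006,"gripper": 0.65},
  {"dx": 3,"dy": 3,"dz": 10,"rx": 0,"ry": 0,"rz": -0.006,"gripper": 0.65},
  {"dx": 3,"dy": 3,"dz": 13,"rx": 0,"ry": 0,"rz": -0.006,"gripper": 0.65},
  {"dx": 3,"dy": 3,"dz": 15,"rx": 0,"ry": 0,"rz": -0.006,"gripper": 0.65},
  {"dx": 3,"dy": 3,"dz": 17,"rx": 0,"ry": 0,"rz": -0.006,"gripper": 0.65},
  {"dx": 3,"dy": 3,"dz": 18,"rx": 0,"ry": 0,"rz": -0.006,"gripper": 0.65},
  {"dx": 3,"dy": 3,"dz": 18,"rx": 0,"ry": 0,"rz": -0.006,"gripper": 0.65},
  {"dx": 3,"dy": 3,"dz": 18,"rx": 0,"ry": 0,"rz": -0.006,"gripper": 0.65},
])

```text
t: 5.48
eef_pos: [0.4417, -0.249, 0.0417]
ee_rot: [3.142, -0.0, 0.023]
force: [-0.3, -0.6, -0.6]
width: 0.0399
gripper_force: 15.0
```

Request:
jog_arm([
  {"dx": 0,"dy": 0,"dz": 1,"rx": 0,"ry": 0,"rz": 0,"gripper": 0.65},
  {"dx": 0,"dy": 0,"dz": 2,"rx": 0,"ry": 0,"rz": 0,"gripper": 0.65},
  {"dx": 0,"dy": 0,"dz": 3,"rx": 0,"ry": 0,"rz": 0,"gripper": 0.65},
  {"dx": 0,"dy": 0,"dz": 3,"rx": 0,"ry": 0,"rz": 0,"gripper": 0.65},
  {"dx": 0,"dy": 0,"dz": 3,"rx": 0,"ry": 0,"rz": 0,"gripper": 0.65},
  {"dx": 0,"dy": 0,"dz": 3,"rx": 0,"ry": 0,"rz": 0,"gripper": 0.65},
  {"dx": 0,"dy": 0,"dz": 3,"rx": 0,"ry": 0,"rz": 0,"gripper": 0.65},
  {"dx": 0,"dy": 0,"dz": 3,"rx": 0,"ry": 0,"rz": 0,"gripper": 0.65},
])

```text
t: 6.15
eef_pos: [0.4417, -0.249, 0.0386]
ee_rot: [-3.142, -0.0, 0.023]
force: [-0.1, 0.6, -0.1]
width: 0.04
gripper_force: 15.0
```

Request:
jog_arm([
  {"dx": 0,"dy": 0,"dz": 1,"rx": 0,"ry": 0,"rz": 0,"gripper": 0.65},
  {"dx": 0,"dy": 0,"dz": 2,"rx": 0,"ry": 0,"rz": 0,"gripper": 0.65},
  {"dx": 0,"dy": 0,"dz": 2,"rx": 0,"ry": 0,"rz": 0,"gripper": 0.65},
  {"dx": 0,"dy": 0,"dz": 2,"rx": 0,"ry": 0,"rz": 0,"gripper": 0.65},
  {"dx": 0,"dy": 0,"dz": 2,"rx": 0,"ry": 0,"rz": 0,"gripper": 0.5},
  {"dx": 0,"dy": 0,"dz": 2,"rx": 0,"ry": 0,"rz": 0,"gripper": 0.4},
  {"dx": 0,"dy": 0,"dz": 2,"rx": 0,"ry": 0,"rz": 0,"gripper": 0.35},
  {"dx": 0,"dy": 0,"dz": 2,"rx": 0,"ry": 0,"rz": 0,"gripper": 0.35},
])

```text
t: 6.82
eef_pos: [0.4417, -0.249, 0.0364]
ee_rot: [-3.142, 0.0, 0.023]
force: [0.4, -0.4, -0.1]
width: 0.0555
gripper_force: 0.0
```

```bash
python3 plan.py .499 .229 .16 -1.553
```

```text
t 6.82 pos [ 0.4417 -0.249   0.0364] yaw 0.023 w 0.0555 -> d [  68.4 -476.6 -123.6] rot [0.    0.    1.576]
```

Request:
jog_arm([
  {"dx": 0,"dy": 0,"dz": -35,"rx": 0,"ry": 0,"rz": 0,"gripper": 0.35},
  {"dx": 0,"dy": 0,"dz": -70,"rx": 0,"ry": 0,"rz": 0.1,"gripper": 0.4},
  {"dx": 0,"dy": -20,"dz": -105,"rx": 0,"ry": 0,"rz": 0.22,"gripper": 0.5},
  {"dx": 0,"dy": -50,"dz": -124,"rx": 0,"ry": 0,"rz": 0.34,"gripper": 0.55},
  {"dx": 0,"dy": -80,"dz": -124,"rx": 0,"ry": 0,"rz": 0.46,"gripper": 0.55},
  {"dx": 0,"dy": -110,"dz": -124,"rx": 0,"ry": 0,"rz": 0.58,"gripper": 0.55},
  {"dx": 0,"dy": -140,"dz": -124,"rx": 0,"ry": 0,"rz": 0.7,"gripper": 0.55},
  {"dx": 0,"dy": -165,"dz": -124,"rx": 0,"ry": 0,"rz": 0.82,"gripper": 0.55},
])

```text
t: 7.48
eef_pos: [0.4377, -0.084, 0.1607]
ee_rot: [-3.141, -0.0, -0.784]
force: [-0.3, -0.3, 0.0]
width: 0.0395
gripper_force: 0.0
```

```bash
python3 plan.py .46 .18 .16 -1.553 .499 .229 .16 -1.553
```

```text
t 7.48 pos [ 0.4377 -0.084   0.1607] yaw -0.784 w 0.0395 -> d [-170.7 -202.6    0.8] rot [-0.001  0.     0.769]
t 7.48 pos [ 0.4377 -0.084   0.1607] yaw -0.784 w 0.0395 -> d [-177.7 -264.9    0.8] rot [-0.001  0.     0.769]
```

Request:
jog_arm([
  {"dx": -25,"dy": -27,"dz": 0,"rx": 0,"ry": 0,"rz": 0.11,"gripper": 0.55},
  {"dx": -50,"dy": -54,"dz": 0,"rx": 0,"ry": 0,"rz": 0.22,"gripper": 0.55},
  {"dx": -75,"dy": -81,"dz": 0,"rx": 0,"ry": 0,"rz": 0.33,"gripper": 0.55},
  {"dx": -100,"dy": -108,"dz": 0,"rx": 0,"ry": 0,"rz": 0.45,"gripper": 0.55},
  {"dx": -125,"dy": -135,"dz": 0,"rx": 0,"ry": 0,"rz": 0.57,"gripper": 0.55},
  {"dx": -150,"dy": -165,"dz": 0,"rx": 0,"ry": 0,"rz": 0.69,"gripper": 0.55},
  {"dx": -165,"dy": -190,"dz": 0,"rx": 0,"ry": 0,"rz": 0.77,"gripper": 0.55},
  {"dx": -170,"dy": -202,"dz": 0,"rx": 0,"ry": 0,"rz": 0.77,"gripper": 0.55},
])

```text
t: 8.15
eef_pos: [0.4596, 0.182, 0.1607]
ee_rot: [-3.14, 0.001, -1.556]
force: [0.8, 1.2, 0.0]
width: 0.0391
gripper_force: 0.0
```

```bash
python3 plan.py .498 .229 .16 -1.553 .498 .229 .028 -1.553
python3 - <<'E'
from station import arm
from meas import *
f=arm.grab_frame("top")
h,t=measure(f);H,S,V=[h[...,i].astype(int) for i in range(3)]
t((V<80)&(S<70),(415,255,465,320),.024,"tin")
E
```

```text
t 8.15 pos [0.4596 0.182  0.1607] yaw -1.556 w 0.0391 -> d [-46.4 -39.1   0.8] rot [-0.001  0.001 -0.003]
t 8.15 pos [0.4596 0.182  0.1607] yaw -1.556 w 0.0391 -> d [-46.3 -39.  132.8] rot [-0.001  0.001 -0.003]
tin c [ 0.4356 -0.2484] LxW [0.0564 0.0408] yaw of long 0.040 px [443. 287.] z med/95%: 0.023 0.027 cen [ 0.436 -0.241]
```

Request:
jog_arm([
  {"dx": -24,"dy": -20,"dz": 0,"rx": 0,"ry": 0,"rz": 0,"gripper": 0.55},
  {"dx": -46,"dy": -39,"dz": 0,"rx": 0,"ry": 0,"rz": 0,"gripper": 0.55},
  {"dx": -46,"dy": -39,"dz": 30,"rx": 0,"ry": 0,"rz": 0,"gripper": 0.55},
  {"dx": -46,"dy": -39,"dz": 60,"rx": 0,"ry": 0,"rz": 0,"gripper": 0.55},
  {"dx": -46,"dy": -39,"dz": 80,"rx": 0,"ry": 0,"rz": 0,"gripper": 0.55},
  {"dx": -46,"dy": -39,"dz": 90,"rx": 0,"ry": 0,"rz": 0,"gripper": 0.55},
  {"dx": -46,"dy": -39,"dz": 90,"rx": 0,"ry": 0,"rz": 0,"gripper": 0.55},
  {"dx": -46,"dy": -39,"dz": 90,"rx": 0,"ry": 0,"rz": 0,"gripper": 0.55},
])

```text
t: 8.87
eef_pos: [0.497, 0.2244, 0.0707]
ee_rot: [3.141, -0.001, -1.548]
force: [-0.4, -1.0, 0.5]
width: 0.0397
gripper_force: 0.0
```

```bash
python3 plan.py .499 .229 .030 -1.553
python3 - <<'E'
from station import arm
from h import *
f=arm.grab_frame("scene");cv2.imwrite("pics/s1.png",cv2.resize(f["frame"][160:380,180:440,::-1],None,fx=2.5,fy=2.5))
E
```

```text
t 8.87 pos [0.497  0.2244 0.0707] yaw -1.548 w 0.0397 -> d [-4.6 -2.1 40.7] rot [ 0.    -0.001  0.005]
```

View pics/s1.png

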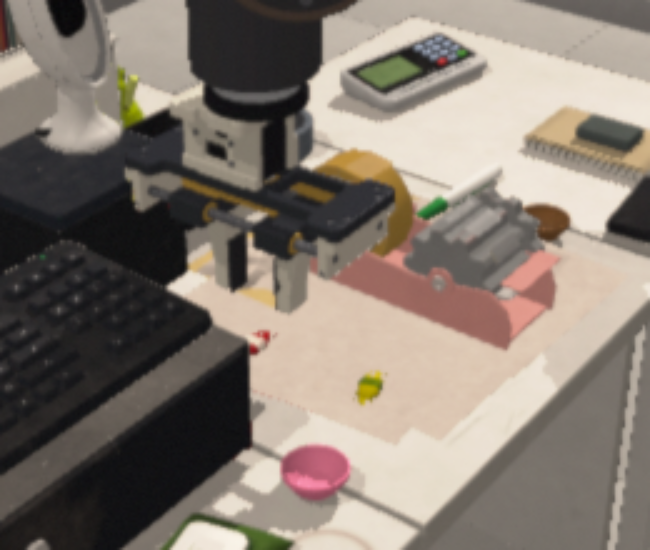

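The tin sits flat on the pad (608,132 in the crop), and the gripper hangs above the red sweet (260,342), clear of the scanner box. Going down.

Request:
jog_arm([
  {"dx": -4,"dy": -2,"dz": 12,"rx": 0,"ry": 0,"rz": 0,"gripper": 0.55},
  {"dx": -4,"dy": -2,"dz": 24,"rx": 0,"ry": 0,"rz": 0,"gripper": 0.55},
  {"dx": -4,"dy": -2,"dz": 32,"rx": 0,"ry": 0,"rz": 0,"gripper": 0.55},
  {"dx": -4,"dy": -2,"dz": 37,"rx": 0,"ry": 0,"rz": 0,"gripper": 0.55},
  {"dx": -4,"dy": -2,"dz": 40,"rx": 0,"ry": 0,"rz": 0,"gripper": 0.55},
  {"dx": -4,"dy": -2,"dz": 42,"rx": 0,"ry": 0,"rz": 0,"gripper": 0.55},
  {"dx": -4,"dy": -2,"dz": 42,"rx": 0,"ry": 0,"rz": 0,"gripper": 0.55},
  {"dx": -4,"dy": -2,"dz": 42,"rx": 0,"ry": 0,"rz": 0,"gripper": 0.55},
], force=8)

```text
t: 9.58
eef_pos: [0.4989, 0.2288, 0.0289]
ee_rot: [-3.141, 0.0, -1.549]
force: [-0.8, 0.0, -0.2]
width: 0.0396
gripper_force: 0.0
```

Request:
jog_arm([
  {"dx": 0,"dy": 0,"dz": 0,"rx": 0,"ry": 0,"rz": 0,"gripper": 0.8},
  {"dx": 0,"dy": 0,"dz": 0,"rx": 0,"ry": 0,"rz": 0,"gripper": 0.95},
  {"dx": 0,"dy": 0,"dz": 0,"rx": 0,"ry": 0,"rz": 0,"gripper": 0.95},
  {"dx": 0,"dy": 0,"dz": 0,"rx": 0,"ry": 0,"rz": 0,"gripper": 0.95},
  {"dx": 0,"dy": 0,"dz": 0,"rx": 0,"ry": 0,"rz": 0,"gripper": 0.95},
  {"dx": 0,"dy": 0,"dz": 0,"rx": 0,"ry": 0,"rz": 0,"gripper": 0.95},
  {"dx": 0,"dy": 0,"dz": 0,"rx": 0,"ry": 0,"rz": 0,"gripper": 0.95},
  {"dx": 0,"dy": 0,"dz": 0,"rx": 0,"ry": 0,"rz": 0,"gripper": 0.95},
])

```text
t: 10.25
eef_pos: [0.4988, 0.2288, 0.0287]
ee_rot: [-3.141, 0.0, -1.549]
force: [0.3, 0.6, 1.9]
width: 0.0175
gripper_force: 8.0
```

Request:
jog_arm([
  {"dx": 0,"dy": 0,"dz": -20,"rx": 0,"ry": 0,"rz": 0,"gripper": 0.95},
  {"dx": 0,"dy": 0,"dz": -50,"rx": 0,"ry": 0,"rz": 0,"gripper": 0.95},
  {"dx": 0,"dy": 0,"dz": -85,"rx": 0,"ry": 0,"rz": 0,"gripper": 0.95},
  {"dx": 0,"dy": 0,"dz": -120,"rx": 0,"ry": 0,"rz": 0,"gripper": 0.95},
  {"dx": 10,"dy": 20,"dz": -145,"rx": 0,"ry": 0,"rz": 0,"gripper": 0.95},
  {"dx": 30,"dy": 40,"dz": -150,"rx": 0,"ry": 0,"rz": 0,"gripper": 0.95},
  {"dx": 65,"dy": 50,"dz": -150,"rx": 0,"ry": 0,"rz": 0,"gripper": 0.95},
  {"dx": 100,"dy": 55,"dz": -150,"rx": 0,"ry": 0,"rz": 0,"gripper": 0.95},
])

```text
t: 10.92
eef_pos: [0.4446, 0.127, 0.1792]
ee_rot: [-3.141, 0.001, -1.547]
force: [0.1, -0.4, -1.0]
width: 0.0175
gripper_force: 7.9
```

```bash
python3 plan.py .436 -.248 .16 .03
```

```text
t 10.92 pos [0.4446 0.127  0.1792] yaw -1.547 w 0.0175 -> d [374.7  17.6  18.7] rot [-0.002  0.    -1.577]
```

Request:
jog_arm([
  {"dx": 25,"dy": 2,"dz": 0,"rx": 0,"ry": 0,"rz": -0.1,"gripper": 0.95},
  {"dx": 50,"dy": 4,"dz": 0,"rx": 0,"ry": 0,"rz": -0.2,"gripper": 0.95},
  {"dx": 75,"dy": 6,"dz": 0,"rx": 0,"ry": 0,"rz": -0.3,"gripper": 0.95},
  {"dx": 100,"dy": 8,"dz": 0,"rx": 0,"ry": 0,"rz": -0.4,"gripper": 0.95},
  {"dx": 125,"dy": 9,"dz": 0,"rx": 0,"ry": 0,"rz": -0.5,"gripper": 0.95},
  {"dx": 150,"dy": 10,"dz": 0,"rx": 0,"ry": 0,"rz": -0.6,"gripper": 0.95},
  {"dx": 175,"dy": 11,"dz": 0,"rx": 0,"ry": 0,"rz": -0.7,"gripper": 0.95},
  {"dx": 200,"dy": 12,"dz": 0,"rx": 0,"ry": 0,"rz": -0.8,"gripper": 0.95},
])

```text
t: 11.58
eef_pos: [0.438, -0.0739, 0.1786]
ee_rot: [-3.141, -0.0, -0.744]
force: [1.2, 1.0, -0.1]
width: 0.0174
gripper_force: 7.8
```

```bash
python3 plan.py .436 -.248 .12 .03
```

```text
t 11.58 pos [ 0.438  -0.0739  0.1786] yaw -0.744 w 0.0174 -> d [116.4 129.5  58.6] rot [-0.    -0.    -0.774]
```

Request:
jog_arm([
  {"dx": 18,"dy": 20,"dz": 0,"rx": 0,"ry": 0,"rz": -0.12,"gripper": 0.95},
  {"dx": 36,"dy": 40,"dz": 0,"rx": 0,"ry": 0,"rz": -0.24,"gripper": 0.95},
  {"dx": 54,"dy": 60,"dz": 10,"rx": 0,"ry": 0,"rz": -0.36,"gripper": 0.95},
  {"dx": 72,"dy": 80,"dz": 20,"rx": 0,"ry": 0,"rz": -0.48,"gripper": 0.95},
  {"dx": 90,"dy": 100,"dz": 30,"rx": 0,"ry": 0,"rz": -0.6,"gripper": 0.95},
  {"dx": 106,"dy": 118,"dz": 40,"rx": 0,"ry": 0,"rz": -0.7,"gripper": 0.95},
  {"dx": 116,"dy": 130,"dz": 58,"rx": 0,"ry": 0,"rz": -0.774,"gripper": 0.95},
  {"dx": 116,"dy": 130,"dz": 58,"rx": 0,"ry": 0,"rz": -0.774,"gripper": 0.95},
])

```text
t: 12.25
eef_pos: [0.4327, -0.2486, 0.1174]
ee_rot: [-3.14, 0.005, 0.027]
force: [-0.7, 0.3, 0.2]
width: 0.0173
gripper_force: 7.8
```

Request:
jog_arm([
  {"dx": 0,"dy": 0,"dz": 10,"rx": 0,"ry": 0,"rz": 0,"gripper": 0.95},
  {"dx": 0,"dy": 0,"dz": 20,"rx": 0,"ry": 0,"rz": 0,"gripper": 0.95},
  {"dx": 0,"dy": 0,"dz": 30,"rx": 0,"ry": 0,"rz": 0,"gripper": 0.95},
  {"dx": 0,"dy": 0,"dz": 40,"rx": 0,"ry": 0,"rz": 0,"gripper": 0.95},
  {"dx": 0,"dy": 0,"dz": 50,"rx": 0,"ry": 0,"rz": 0,"gripper": 0.95},
  {"dx": 0,"dy": 0,"dz": 50,"rx": 0,"ry": 0,"rz": 0,"gripper": 0.95},
  {"dx": 0,"dy": 0,"dz": 50,"rx": 0,"ry": 0,"rz": 0,"gripper": 0.95},
  {"dx": 0,"dy": 0,"dz": 50,"rx": 0,"ry": 0,"rz": 0,"gripper": 0.95},
])

```text
t: 12.92
eef_pos: [0.4352, -0.2467, 0.0708]
ee_rot: [3.141, -0.0, 0.026]
force: [-0.2, 0.4, 0.2]
width: 0.0173
gripper_force: 7.9
```

```bash
python3 plan.py .436 -.248 .053 .03;  python3 - <<'E'
from station import arm
from h import *
f=arm.grab_frame("scene");cv2.imwrite("pics/s2.png",cv2.resize(f["frame"][150:280,300:480,::-1],None,fx=4,fy=4))
E
```

```text
t 12.92 pos [ 0.4352 -0.2467  0.0708] yaw 0.026 w 0.0173 -> d [ 0.7  1.4 17.8] rot [ 0.    -0.    -0.004]
```

View pics/s2.png

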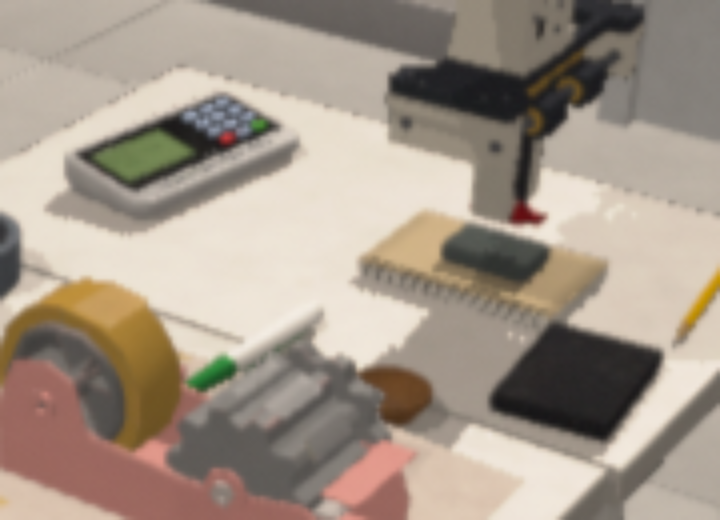

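The tin is flat on the pad (495,250 in the crop), and the red sweet (527,213) is held just above it. Lowering and releasing.

Request:
jog_arm([
  {"dx": 1,"dy": 1,"dz": 6,"rx": 0,"ry": 0,"rz": 0,"gripper": 0.95},
  {"dx": 1,"dy": 1,"dz": 11,"rx": 0,"ry": 0,"rz": 0,"gripper": 0.95},
  {"dx": 1,"dy": 1,"dz": 14,"rx": 0,"ry": 0,"rz": 0,"gripper": 0.95},
  {"dx": 1,"dy": 1,"dz": 16,"rx": 0,"ry": 0,"rz": 0,"gripper": 0.95},
  {"dx": 1,"dy": 1,"dz": 17,"rx": 0,"ry": 0,"rz": 0,"gripper": 0.95},
  {"dx": 1,"dy": 1,"dz": 17,"rx": 0,"ry": 0,"rz": 0,"gripper": 0.95},
  {"dx": 1,"dy": 1,"dz": 17,"rx": 0,"ry": 0,"rz": 0,"gripper": 0.95},
  {"dx": 1,"dy": 1,"dz": 17,"rx": 0,"ry": 0,"rz": 0,"gripper": 0.95},
])

```text
t: 13.63
eef_pos: [0.436, -0.2479, 0.0537]
ee_rot: [3.142, -0.0, 0.025]
force: [0.2, -0.2, -0.3]
width: 0.0171
gripper_force: 7.8
```

Request:
jog_arm([
  {"dx": 0,"dy": 0,"dz": 1,"rx": 0,"ry": 0,"rz": 0,"gripper": 0.95},
  {"dx": 0,"dy": 0,"dz": 1,"rx": 0,"ry": 0,"rz": 0,"gripper": 0.95},
  {"dx": 0,"dy": 0,"dz": 1,"rx": 0,"ry": 0,"rz": 0,"gripper": 0.8},
  {"dx": 0,"dy": 0,"dz": 1,"rx": 0,"ry": 0,"rz": 0,"gripper": 0.7},
  {"dx": 0,"dy": 0,"dz": 1,"rx": 0,"ry": 0,"rz": 0,"gripper": 0.6},
  {"dx": 0,"dy": 0,"dz": 1,"rx": 0,"ry": 0,"rz": 0,"gripper": 0.6},
  {"dx": 0,"dy": 0,"dz": 1,"rx": 0,"ry": 0,"rz": 0,"gripper": 0.6},
  {"dx": 0,"dy": 0,"dz": 1,"rx": 0,"ry": 0,"rz": 0,"gripper": 0.6},
])

```text
t: 14.3
eef_pos: [0.4359, -0.2479, 0.0526]
ee_rot: [-3.142, -0.0, 0.025]
force: [-0.3, -0.3, -0.5]
width: 0.0348
gripper_force: 0.0
```

```bash
python3 plan.py .497 -.066 .12 -1.648
```

```text
t 14.30 pos [ 0.4359 -0.2479  0.0526] yaw 0.025 w 0.0348 -> d [  65.7 -180.3  -67.4] rot [-0.    -0.     1.673]
```

Request:
jog_arm([
  {"dx": 0,"dy": 0,"dz": -30,"rx": 0,"ry": 0,"rz": 0,"gripper": 0.6},
  {"dx": 0,"dy": 0,"dz": -60,"rx": 0,"ry": 0,"rz": 0.1,"gripper": 0.55},
  {"dx": 10,"dy": -20,"dz": -68,"rx": 0,"ry": 0,"rz": 0.22,"gripper": 0.5},
  {"dx": 18,"dy": -40,"dz": -68,"rx": 0,"ry": 0,"rz": 0.34,"gripper": 0.5},
  {"dx": 25,"dy": -60,"dz": -68,"rx": 0,"ry": 0,"rz": 0.46,"gripper": 0.5},
  {"dx": 32,"dy": -80,"dz": -68,"rx": 0,"ry": 0,"rz": 0.58,"gripper": 0.5},
  {"dx": 39,"dy": -100,"dz": -68,"rx": 0,"ry": 0,"rz": 0.7,"gripper": 0.5},
  {"dx": 46,"dy": -120,"dz": -68,"rx": 0,"ry": 0,"rz": 0.82,"gripper": 0.5},
])

```text
t: 14.97
eef_pos: [0.479, -0.1258, 0.1207]
ee_rot: [-3.141, -0.0, -0.801]
force: [-0.7, 0.1, 0.2]
width: 0.0435
gripper_force: 0.0
```

```bash
python3 plan.py .497 -.066 .12 -1.648
```

```text
t 14.97 pos [ 0.479  -0.1258  0.1207] yaw -0.801 w 0.0435 -> d [-30.4 -54.5   0.7] rot [-0.    -0.     0.847]
```

Request:
jog_arm([
  {"dx": -5,"dy": -9,"dz": 0,"rx": 0,"ry": 0,"rz": 0.12,"gripper": 0.5},
  {"dx": -10,"dy": -18,"dz": 0,"rx": 0,"ry": 0,"rz": 0.24,"gripper": 0.5},
  {"dx": -15,"dy": -27,"dz": 0,"rx": 0,"ry": 0,"rz": 0.36,"gripper": 0.5},
  {"dx": -20,"dy": -36,"dz": 0,"rx": 0,"ry": 0,"rz": 0.48,"gripper": 0.5},
  {"dx": -25,"dy": -45,"dz": 0,"rx": 0,"ry": 0,"rz": 0.6,"gripper": 0.5},
  {"dx": -30,"dy": -54,"dz": 0,"rx": 0,"ry": 0,"rz": 0.72,"gripper": 0.5},
  {"dx": -30,"dy": -54,"dz": 0,"rx": 0,"ry": 0,"rz": 0.847,"gripper": 0.5},
  {"dx": -30,"dy": -54,"dz": 20,"rx": 0,"ry": 0,"rz": 0.847,"gripper": 0.5},
])

```text
t: 15.63
eef_pos: [0.499, -0.0666, 0.1034]
ee_rot: [-3.136, 0.001, -1.648]
force: [1.3, 0.1, 0.3]
width: 0.0438
gripper_force: 0.0
```

Request:
jog_arm([
  {"dx": 0,"dy": 0,"dz": 20,"rx": 0,"ry": 0,"rz": 0,"gripper": 0.5},
  {"dx": 0,"dy": 0,"dz": 40,"rx": 0,"ry": 0,"rz": 0,"gripper": 0.5},
  {"dx": 0,"dy": 0,"dz": 55,"rx": 0,"ry": 0,"rz": 0,"gripper": 0.5},
  {"dx": 0,"dy": 0,"dz": 65,"rx": 0,"ry": 0,"rz": 0,"gripper": 0.5},
  {"dx": 0,"dy": 0,"dz": 70,"rx": 0,"ry": 0,"rz": 0,"gripper": 0.5},
  {"dx": 0,"dy": 0,"dz": 72,"rx": 0,"ry": 0,"rz": 0,"gripper": 0.5},
  {"dx": 0,"dy": 0,"dz": 72,"rx": 0,"ry": 0,"rz": 0,"gripper": 0.5},
  {"dx": 0,"dy": 0,"dz": 72,"rx": 0,"ry": 0,"rz": 0,"gripper": 0.5},
], force=12)

```text
t: 16.3
eef_pos: [0.4967, -0.0675, 0.0291]
ee_rot: [-3.141, 0.0, -1.642]
force: [-0.0, 0.3, -0.0]
width: 0.044
gripper_force: 0.0
```

Request:
jog_arm([
  {"dx": 0,"dy": 0,"dz": 1,"rx": 0,"ry": 0,"rz": 0,"gripper": 0.7},
  {"dx": 0,"dy": 0,"dz": 1,"rx": 0,"ry": 0,"rz": 0,"gripper": 0.9},
  {"dx": 0,"dy": 0,"dz": 1,"rx": 0,"ry": 0,"rz": 0,"gripper": 0.95},
  {"dx": 0,"dy": 0,"dz": 1,"rx": 0,"ry": 0,"rz": 0,"gripper": 0.95},
  {"dx": 0,"dy": 0,"dz": 1,"rx": 0,"ry": 0,"rz": 0,"gripper": 0.95},
  {"dx": 0,"dy": 0,"dz": 1,"rx": 0,"ry": 0,"rz": 0,"gripper": 0.95},
  {"dx": 0,"dy": 0,"dz": -5,"rx": 0,"ry": 0,"rz": 0,"gripper": 0.95},
  {"dx": 0,"dy": 0,"dz": -30,"rx": 0,"ry": 0,"rz": 0,"gripper": 0.95},
])

```text
t: 16.97
eef_pos: [0.4938, -0.068, 0.0562]
ee_rot: [3.135, -0.001, -1.643]
force: [0.7, -1.2, -1.3]
width: 0.0147
gripper_force: 12.0
```

```bash
python3 plan.py .598 -.252 .10 -1.72
```

```text
t 16.97 pos [ 0.4938 -0.068   0.0562] yaw -1.643 w 0.0147 -> d [ 176.2 -116.8  -44.3] rot [ 0.006 -0.002  0.077]
```

Request:
jog_arm([
  {"dx": 0,"dy": 0,"dz": -35,"rx": 0,"ry": 0,"rz": 0,"gripper": 0.95},
  {"dx": 28,"dy": -19,"dz": -44,"rx": 0,"ry": 0,"rz": 0.02,"gripper": 0.95},
  {"dx": 56,"dy": -38,"dz": -44,"rx": 0,"ry": 0,"rz": 0.04,"gripper": 0.95},
  {"dx": 84,"dy": -57,"dz": -44,"rx": 0,"ry": 0,"rz": 0.077,"gripper": 0.95},
  {"dx": 112,"dy": -76,"dz": -44,"rx": 0,"ry": 0,"rz": 0.077,"gripper": 0.95},
  {"dx": 140,"dy": -95,"dz": -44,"rx": 0,"ry": 0,"rz": 0.077,"gripper": 0.95},
  {"dx": 166,"dy": -112,"dz": -44,"rx": 0,"ry": 0,"rz": 0.077,"gripper": 0.95},
  {"dx": 176,"dy": -117,"dz": -44,"rx": 0,"ry": 0,"rz": 0.077,"gripper": 0.95},
])

```text
t: 17.63
eef_pos: [0.6021, -0.2547, 0.1025]
ee_rot: [-3.141, -0.001, -1.72]
force: [0.9, 0.4, -0.3]
width: 0.015
gripper_force: 12.0
```

Request:
jog_arm([
  {"dx": 0,"dy": 0,"dz": 0,"rx": 0,"ry": 0,"rz": 0,"gripper": 0.95},
  {"dx": 0,"dy": 0,"dz": 10,"rx": 0,"ry": 0,"rz": 0,"gripper": 0.95},
  {"dx": 0,"dy": 0,"dz": 25,"rx": 0,"ry": 0,"rz": 0,"gripper": 0.95},
  {"dx": 0,"dy": 0,"dz": 40,"rx": 0,"ry": 0,"rz": 0,"gripper": 0.95},
  {"dx": 0,"dy": 0,"dz": 50,"rx": 0,"ry": 0,"rz": 0,"gripper": 0.95},
  {"dx": 0,"dy": 0,"dz": 50,"rx": 0,"ry": 0,"rz": 0,"gripper": 0.95},
  {"dx": 0,"dy": 0,"dz": 50,"rx": 0,"ry": 0,"rz": 0,"gripper": 0.95},
  {"dx": 0,"dy": 0,"dz": 50,"rx": 0,"ry": 0,"rz": 0,"gripper": 0.95},
])

```text
t: 18.3
eef_pos: [0.601, -0.251, 0.0533]
ee_rot: [-3.141, -0.0, -1.718]
force: [0.3, -0.2, 0.4]
width: 0.015
gripper_force: 12.0
```

```bash
python3 plan.py .598 -.253 .029 -1.72
```

```text
t 18.30 pos [ 0.601  -0.251   0.0533] yaw -1.718 w 0.0150 -> d [ 2.4  2.6 24.3] rot [-0.001 -0.     0.002]
```

Request:
jog_arm([
  {"dx": 2,"dy": 3,"dz": 7,"rx": 0,"ry": 0,"rz": 0,"gripper": 0.95},
  {"dx": 2,"dy": 3,"dz": 14,"rx": 0,"ry": 0,"rz": 0,"gripper": 0.95},
  {"dx": 2,"dy": 3,"dz": 19,"rx": 0,"ry": 0,"rz": 0,"gripper": 0.95},
  {"dx": 2,"dy": 3,"dz": 22,"rx": 0,"ry": 0,"rz": 0,"gripper": 0.95},
  {"dx": 2,"dy": 3,"dz": 24,"rx": 0,"ry": 0,"rz": 0,"gripper": 0.95},
  {"dx": 2,"dy": 3,"dz": 25,"rx": 0,"ry": 0,"rz": 0,"gripper": 0.95},
  {"dx": 2,"dy": 3,"dz": 25,"rx": 0,"ry": 0,"rz": 0,"gripper": 0.95},
  {"dx": 2,"dy": 3,"dz": 25,"rx": 0,"ry": 0,"rz": 0,"gripper": 0.95},
])

```text
t: 18.97
eef_pos: [0.597, -0.2529, 0.0278]
ee_rot: [3.141, -0.0, -1.719]
force: [-1.7, 0.7, 4.4]
width: 0.015
gripper_force: 12.0
```

Request:
jog_arm([
  {"dx": 0,"dy": 0,"dz": 0,"rx": 0,"ry": 0,"rz": 0,"gripper": 0.9},
  {"dx": 0,"dy": 0,"dz": 0,"rx": 0,"ry": 0,"rz": 0,"gripper": 0.8},
  {"dx": 0,"dy": 0,"dz": 0,"rx": 0,"ry": 0,"rz": 0,"gripper": 0.7},
  {"dx": 0,"dy": 0,"dz": 0,"rx": 0,"ry": 0,"rz": 0,"gripper": 0.7},
  {"dx": 0,"dy": 0,"dz": 0,"rx": 0,"ry": 0,"rz": 0,"gripper": 0.7},
  {"dx": 0,"dy": 0,"dz": -20,"rx": 0,"ry": 0,"rz": 0,"gripper": 0.6},
  {"dx": 0,"dy": 0,"dz": -50,"rx": 0,"ry": 0,"rz": 0,"gripper": 0.4},
  {"dx": 0,"dy": 0,"dz": -80,"rx": 0,"ry": 0,"rz": 0,"gripper": 0.25},
])

```text
t: 19.63
eef_pos: [0.5966, -0.2528, 0.1073]
ee_rot: [3.139, -0.0, -1.719]
force: [1.6, 0.8, 0.4]
width: 0.0409
gripper_force: 0.0
```

```bash
python3 plan.py .406 -.064 .12 -1.571
```

```text
t 19.63 pos [ 0.5966 -0.2528  0.1073] yaw -1.719 w 0.0409 -> d [-158.6  216.4  -12.1] rot [ 0.003  0.    -0.148]
```

Request:
jog_arm([
  {"dx": -20,"dy": 27,"dz": -12,"rx": 0,"ry": 0,"rz": -0.05,"gripper": 0.2},
  {"dx": -40,"dy": 54,"dz": -12,"rx": 0,"ry": 0,"rz": -0.1,"gripper": 0.2},
  {"dx": -60,"dy": 82,"dz": -12,"rx": 0,"ry": 0,"rz": -0.148,"gripper": 0.2},
  {"dx": -82,"dy": 110,"dz": -12,"rx": 0,"ry": 0,"rz": -0.148,"gripper": 0.2},
  {"dx": -104,"dy": 140,"dz": -12,"rx": 0,"ry": 0,"rz": -0.148,"gripper": 0.2},
  {"dx": -126,"dy": 170,"dz": -12,"rx": 0,"ry": 0,"rz": -0.148,"gripper": 0.2},
  {"dx": -145,"dy": 198,"dz": -12,"rx": 0,"ry": 0,"rz": -0.148,"gripper": 0.2},
  {"dx": -158,"dy": 216,"dz": -12,"rx": 0,"ry": 0,"rz": -0.148,"gripper": 0.2},
])

```text
t: 20.3
eef_pos: [0.4046, -0.0638, 0.1195]
ee_rot: [-3.142, 0.001, -1.571]
force: [-0.2, 0.5, -0.2]
width: 0.07
gripper_force: 0.0
```

Request:
jog_arm([
  {"dx": 0,"dy": 0,"dz": 0,"rx": 0,"ry": 0,"rz": 0,"gripper": 0.2},
  {"dx": 0,"dy": 0,"dz": 15,"rx": 0,"ry": 0,"rz": 0,"gripper": 0.2},
  {"dx": 0,"dy": 0,"dz": 35,"rx": 0,"ry": 0,"rz": 0,"gripper": 0.2},
  {"dx": 0,"dy": 0,"dz": 55,"rx": 0,"ry": 0,"rz": 0,"gripper": 0.2},
  {"dx": 0,"dy": 0,"dz": 60,"rx": 0,"ry": 0,"rz": 0,"gripper": 0.2},
  {"dx": 0,"dy": 0,"dz": 60,"rx": 0,"ry": 0,"rz": 0,"gripper": 0.2},
  {"dx": 0,"dy": 0,"dz": 60,"rx": 0,"ry": 0,"rz": 0,"gripper": 0.2},
  {"dx": 0,"dy": 0,"dz": 60,"rx": 0,"ry": 0,"rz": 0,"gripper": 0.2},
], force=10)

```text
t: 20.97
eef_pos: [0.4078, -0.0647, 0.0604]
ee_rot: [-3.14, 0.0, -1.571]
force: [0.5, 0.1, 0.2]
width: 0.0699
gripper_force: 0.0
```

```bash
python3 plan.py .406 -.064 .029 -1.571
```

```text
t 20.97 pos [ 0.4078 -0.0647  0.0604] yaw -1.571 w 0.0699 -> d [-0.7  1.8 31.4] rot [-0.001  0.     0.   ]
```

Request:
jog_arm([
  {"dx": -1,"dy": 2,"dz": 10,"rx": 0,"ry": 0,"rz": 0,"gripper": 0.2},
  {"dx": -1,"dy": 2,"dz": 20,"rx": 0,"ry": 0,"rz": 0,"gripper": 0.2},
  {"dx": -1,"dy": 2,"dz": 28,"rx": 0,"ry": 0,"rz": 0,"gripper": 0.2},
  {"dx": -1,"dy": 2,"dz": 31,"rx": 0,"ry": 0,"rz": 0,"gripper": 0.2},
  {"dx": -1,"dy": 2,"dz": 31,"rx": 0,"ry": 0,"rz": 0,"gripper": 0.2},
  {"dx": -1,"dy": 2,"dz": 31,"rx": 0,"ry": 0,"rz": 0,"gripper": 0.35},
  {"dx": -1,"dy": 2,"dz": 31,"rx": 0,"ry": 0,"rz": 0,"gripper": 0.45},
  {"dx": -1,"dy": 2,"dz": 31,"rx": 0,"ry": 0,"rz": 0,"gripper": 0.6},
])

```text
t: 21.63
eef_pos: [0.4053, -0.0637, 0.029]
ee_rot: [-3.141, 0.0, -1.571]
force: [-0.1, 0.2, -0.6]
width: 0.0555
gripper_force: 0.0
```

Request:
jog_arm([
  {"dx": 0,"dy": 0,"dz": 0,"rx": 0,"ry": 0,"rz": 0,"gripper": 0.6},
  {"dx": 0,"dy": 0,"dz": 0,"rx": 0,"ry": 0,"rz": 0,"gripper": 0.6},
  {"dx": 0,"dy": 0,"dz": 0,"rx": 0,"ry": 0,"rz": 0,"gripper": 0.6},
  {"dx": 0,"dy": 0,"dz": 0,"rx": 0,"ry": 0,"rz": 0,"gripper": 0.6},
  {"dx": 0,"dy": 0,"dz": -5,"rx": 0,"ry": 0,"rz": 0,"gripper": 0.6},
  {"dx": 0,"dy": 0,"dz": -15,"rx": 0,"ry": 0,"rz": 0,"gripper": 0.6},
  {"dx": 0,"dy": 0,"dz": -30,"rx": 0,"ry": 0,"rz": 0,"gripper": 0.6},
  {"dx": 0,"dy": 0,"dz": -50,"rx": 0,"ry": 0,"rz": 0,"gripper": 0.6},
])

```text
t: 22.3
eef_pos: [0.4037, -0.0642, 0.0784]
ee_rot: [3.138, -0.001, -1.571]
force: [0.9, 0.1, -0.5]
width: 0.045
gripper_force: 10.0
```

```bash
python3 plan.py .443 -.349 .13 -1.571
python3 - <<'E'
from station import arm
from h import *
f=arm.grab_frame("scene");cv2.imwrite("pics/s3.png",cv2.resize(f["frame"][150:290,310:490,::-1],None,fx=4,fy=4))
E
```

```text
t 22.30 pos [ 0.4037 -0.0642  0.0784] yaw -1.571 w 0.0450 -> d [284.9 -39.3 -51.5] rot [ 0.003 -0.001 -0.   ]
```

View pics/s3.png

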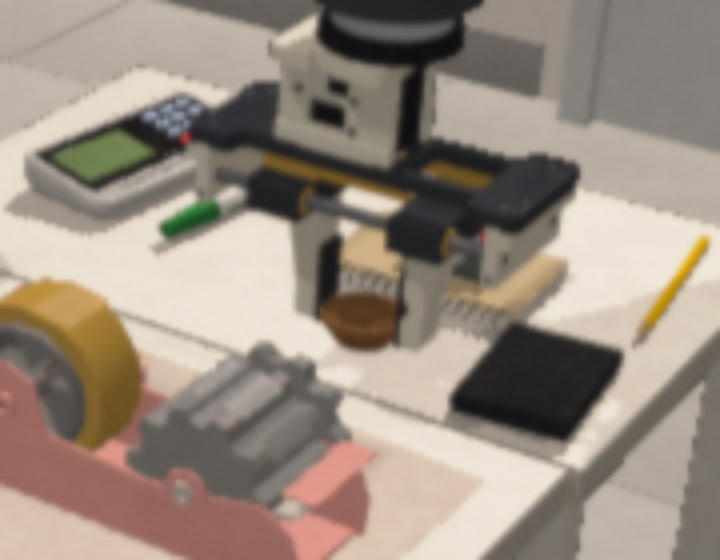

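The dish is held upright (360,320 in the crop), and the marker lies in front of the terminal. Carrying the dish over.

Request:
jog_arm([
  {"dx": 10,"dy": 0,"dz": -30,"rx": 0,"ry": 0,"rz": 0,"gripper": 0.6},
  {"dx": 45,"dy": -6,"dz": -51,"rx": 0,"ry": 0,"rz": 0,"gripper": 0.6},
  {"dx": 85,"dy": -12,"dz": -51,"rx": 0,"ry": 0,"rz": 0,"gripper": 0.6},
  {"dx": 125,"dy": -18,"dz": -51,"rx": 0,"ry": 0,"rz": 0,"gripper": 0.6},
  {"dx": 165,"dy": -24,"dz": -51,"rx": 0,"ry": 0,"rz": 0,"gripper": 0.6},
  {"dx": 205,"dy": -30,"dz": -51,"rx": 0,"ry": 0,"rz": 0,"gripper": 0.6},
  {"dx": 245,"dy": -36,"dz": -51,"rx": 0,"ry": 0,"rz": 0,"gripper": 0.6},
  {"dx": 284,"dy": -39,"dz": -51,"rx": 0,"ry": 0,"rz": 0,"gripper": 0.6},
])

```text
t: 23.02
eef_pos: [0.4439, -0.35, 0.1296]
ee_rot: [3.141, 0.0, -1.571]
force: [1.1, 1.0, -0.5]
width: 0.0453
gripper_force: 10.0
```

Request:
jog_arm([
  {"dx": 0,"dy": 0,"dz": 0,"rx": 0,"ry": 0,"rz": 0,"gripper": 0.6},
  {"dx": 0,"dy": 0,"dz": 0,"rx": 0,"ry": 0,"rz": 0,"gripper": 0.6},
  {"dx": 0,"dy": 0,"dz": 20,"rx": 0,"ry": 0,"rz": 0,"gripper": 0.6},
  {"dx": 0,"dy": 0,"dz": 40,"rx": 0,"ry": 0,"rz": 0,"gripper": 0.6},
  {"dx": 0,"dy": 0,"dz": 60,"rx": 0,"ry": 0,"rz": 0,"gripper": 0.6},
  {"dx": 0,"dy": 0,"dz": 75,"rx": 0,"ry": 0,"rz": 0,"gripper": 0.6},
  {"dx": 0,"dy": 0,"dz": 75,"rx": 0,"ry": 0,"rz": 0,"gripper": 0.6},
  {"dx": 0,"dy": 0,"dz": 75,"rx": 0,"ry": 0,"rz": 0,"gripper": 0.6},
])

```text
t: 23.68
eef_pos: [0.4435, -0.3467, 0.0544]
ee_rot: [3.14, 0.001, -1.57]
force: [0.2, 0.5, -0.3]
width: 0.0454
gripper_force: 10.0
```

```bash
python3 plan.py .443 -.348 .029 -1.571
```

```text
t 23.68 pos [ 0.4435 -0.3467  0.0544] yaw -1.570 w 0.0454 -> d [ 1.3  0.4 25.4] rot [0.002 0.001 0.001]
```

Request:
jog_arm([
  {"dx": 1,"dy": 0,"dz": 8,"rx": 0,"ry": 0,"rz": 0,"gripper": 0.6},
  {"dx": 1,"dy": 0,"dz": 15,"rx": 0,"ry": 0,"rz": 0,"gripper": 0.6},
  {"dx": 1,"dy": 0,"dz": 20,"rx": 0,"ry": 0,"rz": 0,"gripper": 0.6},
  {"dx": 1,"dy": 0,"dz": 23,"rx": 0,"ry": 0,"rz": 0,"gripper": 0.6},
  {"dx": 1,"dy": 0,"dz": 25,"rx": 0,"ry": 0,"rz": 0,"gripper": 0.6},
  {"dx": 1,"dy": 0,"dz": 26,"rx": 0,"ry": 0,"rz": 0,"gripper": 0.6},
  {"dx": 1,"dy": 0,"dz": 26,"rx": 0,"ry": 0,"rz": 0,"gripper": 0.6},
  {"dx": 1,"dy": 0,"dz": 26,"rx": 0,"ry": 0,"rz": 0,"gripper": 0.6},
])

```text
t: 24.35
eef_pos: [0.4439, -0.3488, 0.0289]
ee_rot: [3.141, 0.0, -1.571]
force: [-1.3, 1.7, 4.3]
width: 0.0454
gripper_force: 10.0
```

Request:
jog_arm([
  {"dx": 0,"dy": 0,"dz": 0,"rx": 0,"ry": 0,"rz": 0,"gripper": 0.45},
  {"dx": 0,"dy": 0,"dz": 0,"rx": 0,"ry": 0,"rz": 0,"gripper": 0.35},
  {"dx": 0,"dy": 0,"dz": 0,"rx": 0,"ry": 0,"rz": 0,"gripper": 0.25},
  {"dx": 0,"dy": 0,"dz": 0,"rx": 0,"ry": 0,"rz": 0,"gripper": 0.25},
  {"dx": 0,"dy": 0,"dz": 0,"rx": 0,"ry": 0,"rz": 0,"gripper": 0.25},
  {"dx": 0,"dy": 0,"dz": -20,"rx": 0,"ry": 0,"rz": 0,"gripper": 0.25},
  {"dx": 0,"dy": 0,"dz": -55,"rx": 0,"ry": 0,"rz": 0,"gripper": 0.25},
  {"dx": 0,"dy": 0,"dz": -95,"rx": 0,"ry": 0,"rz": 0,"gripper": 0.25},
])

```text
t: 25.02
eef_pos: [0.4425, -0.3482, 0.1227]
ee_rot: [3.137, 0.002, -1.571]
force: [1.1, -0.4, 0.6]
width: 0.0656
gripper_force: 0.0
```

Request:
jog_arm([
  {"dx": 30,"dy": 0,"dz": -20,"rx": 0,"ry": 0,"rz": 0,"gripper": 0.25},
  {"dx": 70,"dy": 0,"dz": -40,"rx": 0,"ry": 0,"rz": 0,"gripper": 0.25},
  {"dx": 110,"dy": 20,"dz": -60,"rx": 0,"ry": 0,"rz": 0,"gripper": 0.25},
  {"dx": 145,"dy": 50,"dz": -70,"rx": 0,"ry": 0,"rz": 0,"gripper": 0.25},
  {"dx": 180,"dy": 80,"dz": -80,"rx": 0,"ry": 0,"rz": 0,"gripper": 0.25},
  {"dx": 215,"dy": 110,"dz": -80,"rx": 0,"ry": 0,"rz": 0,"gripper": 0.25},
  {"dx": 250,"dy": 140,"dz": -80,"rx": 0,"ry": 0,"rz": 0,"gripper": 0.25},
  {"dx": 260,"dy": 150,"dz": -80,"rx": 0,"ry": 0,"rz": 0,"gripper": 0.25},
])

```text
t: 25.68
eef_pos: [0.2937, -0.6091, 0.204]
ee_rot: [-3.141, -0.001, -1.57]
force: [1.7, -1.1, -0.2]
width: 0.066
gripper_force: 0.0
```

Run:
```python
from station import arm
from meas import *
f=arm.grab_frame("top");np.savez("top9.npz",**f)
cv2.imwrite("pics/t9.png",cv2.resize(f["frame"][140:340,330:530,::-1],None,fx=3,fy=3,interpolation=cv2.INTER_CUBIC))
h,t=measure(f);H,S,V=[h[...,i].astype(int) for i in range(3)]
t((V<80)&(S<70)|((H<8)|(H>170))&(S>120),(420,250,465,320),.024,"tin")
t(((H<8)|(H>170))&(S>120),(420,250,465,320),.032,"red")
t((S>90),(470,250,515,315),.018,"dish")
t((S>90)&(H>40)&(H<90),(395,190,500,230),.012,"markgreen")
t(((S>90)&(H>40)&(H<90))|((S<21)&(V>153)),(395,190,500,230),.012,"marker")
t((S>100),(200,290,232,314),.008,"yel")
```

```text
tin c [ 0.4355 -0.2488] LxW [0.056  0.0415] yaw of long 0.017 px [443. 287.] z med/95%: 0.025 0.036 cen [ 0.435 -0.247]
red c [ 0.4302 -0.2492] LxW [0.0453 0.0165] yaw of long -0.002 px [444. 290.] z med/95%: 0.032 0.038 cen [ 0.431 -0.249]
dish c [ 0.4415 -0.3475] LxW [0.044  0.0439] yaw of long -0.008 px [490. 285.] z med/95%: 0.010 0.019 cen [ 0.442 -0.35 ]
markgreen c [ 0.6021 -0.2052] LxW [0.0442 0.0138] yaw of long 1.421 px [421. 208.] z med/95%: 0.015 0.019 cen [ 0.602 -0.206]
marker c [ 0.5955 -0.2493] LxW [0.1334 0.0138] yaw of long 1.421 px [441. 211.] z med/95%: 0.015 0.019 cen [ 0.598 -0.238]
yel c [0.395  0.2209] LxW [0.0415 0.0166] yaw of long -1.412 px [218. 303.] z med/95%: 0.010 0.015 cen [0.395 0.22 ]
```

View pics/t9.png

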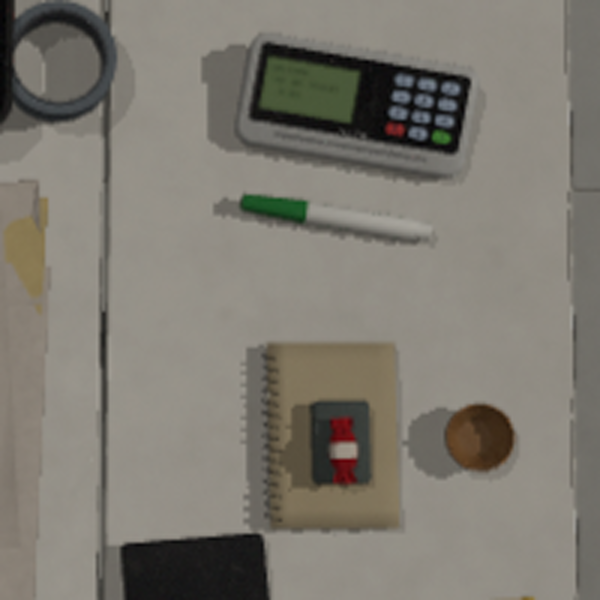

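The final top view shows everything placed: tin 6 mm off the pad's middle, sweet 5 mm off the tin's middle, dish 100 mm right of the pad's origin, and marker about 82 mm before the terminal's centre and parallel to it. The yellow sweet and tape have not moved. Handing in.

```bash
python3 -c "
from station import arm
print(arm.job_done())"
```

```text
the job is handed in; nothing more can be done
None
```

The job is handed in at about 26 s of the 106 s allowed: the tin, red sweet, dish and marker all measured within tolerance in the last camera check, and the yellow sweet and grey tape were left where they were; the hand-in gave no verdict.

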